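# Put the red-handled gouge away in the turner's tool tray

### The job

Put the red-handled gouge away in the wooden tool tray: lay it flat in the empty lane, straight along the lane and about midway across it, with its handle towards the same end of the tray as the handle of the chisel already lying there. Set it down rather than dropping it, let go, and leave that chisel and the plain wooden-handled gouge where they are.

Things in the scene. Friction and masses are not known exactly. Their poses are not given: they have to be found in the camera images.
- red_gouge: Turning gouge with a RED handle, 230 mm long, 0.12 kg, lying flat on the bench. Octagonal handle 26 mm across. Origin on its long axis at the balance point (a good grasp), 13 mm above what it lies on. x points along it to the blade tip: handle x = -80 to +50 mm, ferrule to +65, thin blade 12 mm wide to +150. At the start x points to the robot's left (+y) within 25 degrees.
- tray: Fixed wooden tool tray, 292 (x) by 194 mm (y), floor 5 mm thick. Origin: centre of its underside, on the bench. Two lanes along x, 280 by 88 mm, centre lines y = +47 (holds the chisel) and y = -47 mm (empty, on the robot's right). Side walls and divider are 6 mm wide, 11 mm high above the bench; end walls at x = +-143 mm are 30 mm high. -x end faces the robot, yaw within 18 degrees.
- tray_chisel: Skew chisel with a plain pale wooden handle, lying loose in the tray's y = +47 mm lane, handle towards the tray's -x end, blade towards +x. Same size, origin and axes as the red gouge (blade 18 mm wide). To be left where it is.
- wood_gouge: Gouge with a plain pale wooden handle, lying loose on the bench; the same as the red one in all but colour, same origin and axes. Either of the two gouges may be the one nearer the robot. To be left where it is.
Mind the look-alikes: they are no part of the job. There is more than one size of the red_gouge; the one meant has the size given above.

How it is judged:
By the outcome, as a careful person would: the job done as asked, in the order asked, and still so for the second after the job is handed in, with the robot touching nothing.
It also fails if it takes over 38 s, if anything falls off the work surface, if the arm or the gripper's body presses on something with over 40 N, if the wrist force passes 120 N, or if a joint passes its speed limit or range.

### The arm

A 6-joint arm with a two-finger parallel gripper is mounted at the origin on the work surface. World frame = base frame: x ahead of the robot, y to its left, z up, the work surface at z = 0. Lengths are in m, angles in rad, forces in N, time in s.
With the tool pointing down it reaches from about 0.325 to 0.875 m from the base axis. Payload 4.4 kg.
Tool frame: the origin (TCP) lies on the centre line of the jaws, within the pads' length; the fingertips stand 8 mm ahead of it and the grasp point (between the pads) lies 11 mm behind it; z points along the fingers, y is the line along which they close (so a half turn about z gives the same grasp; the last joint's range is limited). The gripper opens to 85 mm and grips with 20 to 120 N. Pads are 22 mm wide; open, the fingers measure 114 mm over their backs; the gripper's body (76 mm by 85 mm) begins 54 mm behind the grasp point. The pads swing forward as they close: fully open they stand 13 mm farther back than shut.
Start: joints at [1.026, 0.207, 1.542, -0, 1.393, -0.15], TCP at [0.221, 0.531, 0.239] pointing down, gripper open.
Joint ranges: [-2.73, 2.73], [-0.86, 2.22], [0.23, 2.46], [-1.11, 4.25], [0.08, 2.63], [-2.82, 2.82]. Speed limits (rad/s): [2.79, 2.79, 3.14, 3.14, 3.14, 3.14].

### API

Orientations are given as [roll, pitch, yaw] about the fixed x, y, z axes, in that order (R = Rz(yaw) Ry(pitch) Rx(roll)).
In Python, from bench import bot gives the robot as it stands. The module is installed in compiled form; this text tells all that it offers.
- The arm moves only by the tool carry_out, never from a script. Its argument "deltas" is a list of rows, each an object with "xyz": the shift along the world's x, y, z in mm, a list of three; "rotation": the turn, a rotation vector about the world's x, y, z in rad, a list of three. A call has 1 to 10 rows; each row shifts and turns the commanded pose from where the row before left it; what a row does not reach is not made up. A row lasts 1/10 s, in which the tool goes at most 50 mm and 8.59 degrees, less where a joint would pass 70% of its speed; a pose out of reach is approached as far as the arm can. A call is refused whole if a number of a shift passes 50 or a number of a turn 0.15, either way. A call with a gripper value outside its range is refused whole. "grip" is the opening in per cent of the stroke, from 0 (shut) to 100 (fully open), set as the call begins (left out, the last holds). The fingers move at their own pace and stop on an object; "newtons" is the grip in N (left out, the last holds). Time passes only in rows, so rows that do not move let the fingers close. It gives the time, the measured TCP pose, the force, the opening and the grip force at its end, in the units of the state.
- bot.state(): the state, without advancing time (a new reading comes with each control period).
- bot.get_image(name): name is "scene" or "top" or "wrist"; returns the picture (384x512x3 uint8, blue, green, red); there is no depth.
- bot.camera_model(name): a dict with "mtx" (3x3 intrinsics, pixels), "origin" and "attitude" of the camera in the world; the wrist camera has in their place "tool_from_camera" (4x4, takes a point from camera to tool coordinates, whose origin is the TCP and whose axes are the flange's). Camera axes: x right, y down, z forward; pixel columns grow to the right and rows downward; lengths in m; the calibration is good to about 2 mm. The wrist camera is an equidistant fisheye: a pixel r from the principal point sees the ray r / f radians off the axis. A picture is of the moment at which its call begins: read the wrist's pose just before it. camera_model takes no time and is no camera call.
- bot.job_done(): hands the job in; it is judged then, once.
The state is a dict: "t": time; "joint_positions": joint angles; "joint_velocities": joint speeds; "tau": joint torques, N m; "tool_pos": TCP position; "orientation": TCP orientation; "contact_force": force on the tool from outside, world axes, zero at the start; "ft_torque": the same for the moment, N m; "grip_width": opening from 0.0 (shut) to 1.0 (fully open); "grasp_force": force on a finger pad.
Only numpy, scipy, OpenCV 4.12 (cv2) and the standard library are available. Lean on these libraries where they do the work, as an engineer would, in place of code of your own. Each camera call takes 0.05 s, during which the arm holds its last target. There are 200 camera calls.

## Working session

There is one attempt and no reset: what is moved stays moved. The work goes in short steps, Python scripts to look and compute and a tool call to move; the robot and the scene stay as the last step left them, time stands still between calls to the robot, and variables do not carry over. Pictures are saved under pics/ and viewed, at most 10 in all, crops included, and the job is handed in when it is done.

Besides the shell and the picture viewer there is one more tool, called by a JSON object that holds its "api" and its "payload". carry_out: Moves the arm, as the interface text tells. Its arguments: {"type":"object","properties":{"deltas":{"type":"array"},"grip":{"type":"number"},"newtons":{"type":"number"}},"required":["deltas"]}

```bash
mkdir -p pics; python3 - <<'E'
from bench import bot
import cv2,numpy as np
for n in("top","scene"):
    cv2.imwrite(f"pics/{n}0.png",bot.get_image(n)); c=bot.camera_model(n); print(n,c)
print(bot.camera_model("wrist")); s=bot.state(); print(s)
E
```

```text
top {'mtx': array([[448.39037749,   0.        , 252.54819874],
       [  0.        , 448.39037749, 184.23459628],
       [  0.        ,   0.        ,   1.        ]]), 'origin': array([0.35702751, 0.0261927 , 0.9019327 ]), 'attitude': array([-2.94114647,  0.00464958, -1.71762545])}
scene {'mtx': array([[380.35860099,   0.        , 254.78144977],
       [  0.        , 380.35860099, 188.26544033],
       [  0.        ,   0.        ,   1.        ]]), 'origin': array([ 0.97696976, -0.03422113,  0.58397631]), 'attitude': array([-2.43735919,  0.01068952,  1.39087789])}
{'mtx': array([[297.31863964,   0.        , 255.16769467],
       [  0.        , 297.31863964, 191.10420327],
       [  0.        ,   0.        ,   1.        ]]), 'tool_from_camera': array([[-7.59322269e-04, -9.63699450e-01, -2.66988378e-01,
         6.73238976e-02],
       [ 9.99999711e-01, -7.43683828e-04, -1.59686179e-04,
         8.72518656e-04],
       [-4.46654562e-05, -2.66988422e-01,  9.63699736e-01,
        -1.33451616e-01],
       [ 0.00000000e+00,  0.00000000e+00,  0.00000000e+00,
         1.00000000e+00]])}
{'t': 0.1, 'joint_positions': array([ 1.02647195e+00,  2.07409031e-01,  1.54283595e+00, -3.00815959e-06,
        1.39347755e+00, -1.50513536e-01]), 'joint_velocities': array([-6.05756085e-05, -2.13453802e-03, -7.37998524e-04,  1.61708207e-03,
        1.59929381e-03, -2.47463267e-04]), 'tau': array([-3.11179083e-04, -3.84088612e+01, -2.92549503e+01, -1.46424004e-04,
        4.79241207e-03,  4.95683025e-06]), 'tool_pos': array([0.22029963, 0.53039609, 0.2381879 ]), 'orientation': array([-3.13948641e+00, -3.16440497e-04,  2.74778201e+00]), 'contact_force': array([-0.8369863 , -0.04038562, -0.39994751]), 'ft_torque': array([ 0.03556109, -0.0090069 , -0.01915754]), 'grasp_force': 0.0, 'grip_width': 0.9986544567210001}
```

View pics/top0.png

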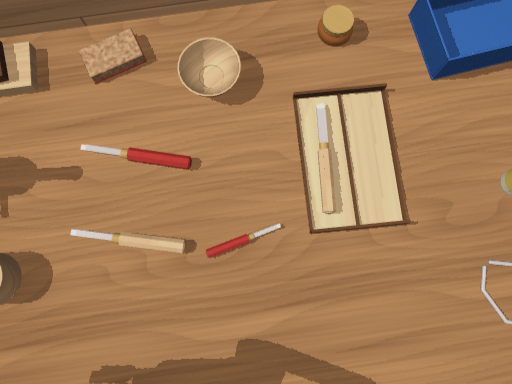

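View pics/scene0.png

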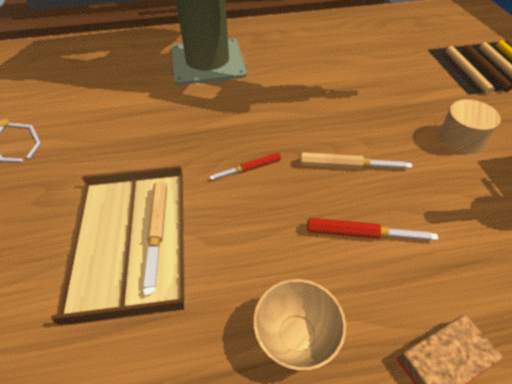

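The top view shows the full-size red gouge with its handle end at about (190,163) and tip at (82,147). The smaller red one at (207,253)–(280,227) is a decoy. The tray spans about (295,90)–(405,230), with the chisel in its left lane, handle down (-x), and the right lane empty. The scene view agrees.

```bash
cat > h.py <<'E'
from bench import bot
import cv2,numpy as np
from scipy.spatial.transform import Rotation as R
def cast(n,px,z):
    c=bot.camera_model(n); px=np.atleast_2d(np.float64(px))
    d=np.c_[px,np.ones(len(px))]@np.linalg.inv(c["mtx"]).T@R.from_euler("xyz",c["attitude"]).as_matrix().T
    o=c["origin"]; return (o+d*((z-o[2])/d[:,2])[:,None])[:,:2]
def wcast(px,z,s):
    c=bot.camera_model("wrist");K=c["mtx"];px=np.atleast_2d(np.float64(px))
    u=(px-K[:2,2])/K[0,0];r=np.linalg.norm(u,axis=1)+1e-9
    d=np.c_[u*(np.sin(r)/r)[:,None],np.cos(r)]
    T=c["tool_from_camera"];W=R.from_euler("xyz",s["orientation"]).as_matrix()
    d=d@(W@T[:3,:3]).T;o=s["tool_pos"]+W@T[:3,3]
    return (o+d*((z-o[2])/d[:,2])[:,None])[:,:2]
def red(im):
    h=cv2.cvtColor(im,cv2.COLOR_BGR2HSV)
    m=((h[...,0]<8)|(h[...,0]>172))&(h[...,1]>170)&(h[...,2]>60)
    return big(m)
def big(m):
    m=cv2.morphologyEx(m.astype(np.uint8),cv2.MORPH_OPEN,np.ones((3,3)))
    return sorted(cv2.findContours(m,0,1)[0],key=cv2.contourArea)[::-1]
def box(c): # midpoints of the short sides, length, and width in given points
    b=cv2.boxPoints(cv2.minAreaRect(np.float32(c)))
    if np.linalg.norm(b[0]-b[1])>np.linalg.norm(b[1]-b[2]): b=np.roll(b,1,0)
    a,e=(b[0]+b[1])/2,(b[2]+b[3])/2
    return a,e,np.linalg.norm(a-e),np.linalg.norm(b[0]-b[1])
E
python3 - <<'E'
from h import *
np.set_printoptions(precision=4,suppress=True)
for n in("top","scene"):
    im=bot.get_image(n); 
    for c in red(im)[:2]:
        a,e,L,w=box(cast(n,c[:,0],.016)); print(n,"red",a,e,L,w)
im=bot.get_image("top");h=cv2.cvtColor(im,cv2.COLOR_BGR2HSV)
print("floor hsv",h[160,370],h[200,380],"bench",h[160,430],h[300,400],"rim",h[160,351],h[90,340])
for p in [(160,351),(160,370)]: pass
m=(h[...,2]>165)&(h[...,1]<150);m[:, :290]=0;m[:,410:]=0;m[:85]=0;m[235:]=0
cs=big(m)
for c in cs[:3]:
    print("pale",cv2.contourArea(c),cv2.boundingRect(c)); P=cast("top",c[:,0],.005); a,e,L,w=box(P); print(a,e,L,w,"mid",(a+e)/2,"yaw",np.degrees(np.arctan2(*(e-a)[::-1])))
cv2.imwrite("pics/tray.png",cv2.resize(im[75:245,280:420],None,fx=3,fy=3,interpolation=2))
E
```

```text
top red [0.5987 0.1222] [0.6376 0.2489] 0.13253456 0.026836341
top red [0.4116 0.1137] [0.4311 0.0285] 0.08739906 0.017168708
scene red [0.6031 0.1254] [0.6407 0.2469] 0.12719686 0.029938238
scene red [0.4207 0.1145] [0.4397 0.0314] 0.0851909 0.021356044
floor hsv [ 19  82 218] [ 19  81 217] bench [ 15 132 170] [ 14 133 177] rim [ 18  91 160] [ 12 149  72]
pale 5130.0 (342, 92, 60, 132)
[ 0.4234 -0.2397] [ 0.7003 -0.2529] 0.27718294 0.085561536 mid [ 0.5618 -0.2463] yaw -2.737292
pale 5079.5 (298, 96, 58, 133)
[ 0.4278 -0.1469] [ 0.7048 -0.1596] 0.277278 0.08359619 mid [ 0.5663 -0.1532] yaw -2.6282587
pale 826.5 (387, 85, 23, 52)
[ 0.5938 -0.3177] [ 0.706  -0.3345] 0.11354022 0.046804383 mid [ 0.6499 -0.3261] yaw -8.531098
```

View pics/tray.png

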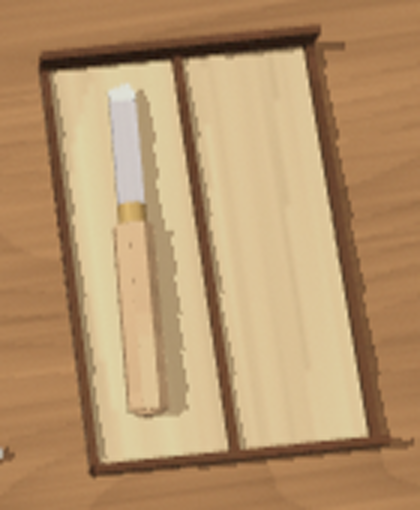

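The crop shows the empty lane at the right with clear borders. The lane spacing of 93 mm (given 94) and the handle size of 130×27 mm (given 130×26) both match.

From these:
- **Gouge origin:** about (0.624, 0.200), yaw 72.7°.
- **Lane centre:** about (0.562, -0.246), yaw -2.7°.

I'm moving above the gouge now, for a closer look.

{"api": "carry_out", "payload": {"deltas": [{"xyz": [36,-30,0],"rotation": [0,0,-0.148]},{"xyz": [36,-30,0],"rotation": [0,0,-0.148]},{"xyz": [36,-30,0],"rotation": [0,0,-0.148]},{"xyz": [36,-30,0],"rotation": [0,0,-0.148]},{"xyz": [36,-30,0],"rotation": [0,0,-0.148]},{"xyz": [36,-30,0],"rotation": [0,0,-0.148]},{"xyz": [36,-30,0],"rotation": [0,0,-0.148]},{"xyz": [36,-30,0],"rotation": [0,0,-0.148]},{"xyz": [36,-30,0],"rotation": [0,0,-0.148]},{"xyz": [36,-30,0],"rotation": [0,0,-0.148]}], "grip": 100, "newtons": 40}}

```text
t: 1.25
tool_pos: [0.5818, 0.2295, 0.2392]
orientation: [-3.141, -0.0, 1.261]
contact_force: [-0.9, -0.1, 0.3]
grip_width: 1.001
grasp_force: 0.0
```

{"api": "carry_out", "payload": {"deltas": [{"xyz": [22,-15,-30],"rotation": [0,0,0]},{"xyz": [22,-15,-30],"rotation": [0,0,0]},{"xyz": [0,0,0],"rotation": [0,0,0]},{"xyz": [0,0,0],"rotation": [0,0,0]}]}}

```text
t: 1.65
tool_pos: [0.6239, 0.2006, 0.1777]
orientation: [-3.138, 0.001, 1.267]
contact_force: [0.8, 0.2, -0.1]
grip_width: 1.002
grasp_force: 0.0
```

```bash
python3 - <<'E'
from h import *
np.set_printoptions(precision=4,suppress=True)
s=bot.state();im=bot.get_image("wrist");cv2.imwrite("pics/w1.png",im)
print(s["tool_pos"],np.degrees(s["orientation"]),s["joint_positions"])
for c in red(im)[:2]:
    a,e,L,w=box(wcast(c[:,0],.016,s)); 
    if a[1]>e[1]: a,e=e,a
    u=(e-a)/L;o=a+.08*u; print(a,e,L,w,"org",o,"yaw",np.degrees(np.arctan2(u[1],u[0])),"delta mm",(o-s["tool_pos"][:2])*1000)
E
```

```text
[0.6239 0.2006 0.1777] [-179.8068    0.0638   72.5739] [0.1789 0.4265 1.3865 0.0006 1.3321 0.4829]
[0.5996 0.1231] [0.6378 0.2467] 0.12938654 0.024940185 org [0.6232 0.1995] yaw 72.820305 delta mm [-0.6188 -1.0586]
```

View pics/w1.png

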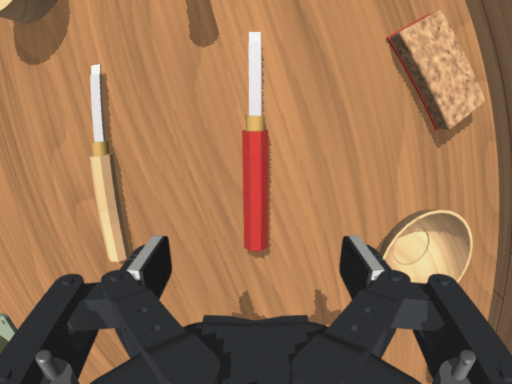

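The wrist view shows the red gouge running from (255,248) to (255,35), aligned with the tool and clear of the bowl and the wood gouge. It agrees with the top view to 1 mm, so I'm descending and gripping.

{"api": "carry_out", "payload": {"deltas": [{"xyz": [-1,-1,-40],"rotation": [0,0,0.004]},{"xyz": [0,0,-40],"rotation": [0,0,0]},{"xyz": [0,0,-35],"rotation": [0,0,0]},{"xyz": [0,0,-25],"rotation": [0,0,0]},{"xyz": [0,0,-15],"rotation": [0,0,0]},{"xyz": [0,0,-10],"rotation": [0,0,0]},{"xyz": [0,0,0],"rotation": [0,0,0]},{"xyz": [0,0,0],"rotation": [0,0,0]}]}}

```text
t: 2.5
tool_pos: [0.6249, 0.2006, 0.0161]
orientation: [3.139, -0.001, 1.272]
contact_force: [0.3, -0.4, 1.4]
grip_width: 1.0
grasp_force: 0.0
```

{"api": "carry_out", "payload": {"deltas": [{"xyz": [0,0,0],"rotation": [0,0,0]},{"xyz": [0,0,0],"rotation": [0,0,0]},{"xyz": [0,0,0],"rotation": [0,0,0]},{"xyz": [0,0,0],"rotation": [0,0,0]},{"xyz": [0,0,0],"rotation": [0,0,0]},{"xyz": [0,0,0],"rotation": [0,0,0]},{"xyz": [0,0,0],"rotation": [0,0,0]},{"xyz": [0,0,0],"rotation": [0,0,0]},{"xyz": [0,0,0],"rotation": [0,0,0]},{"xyz": [0,0,0],"rotation": [0,0,0]}], "grip": 0, "newtons": 40}}

```text
t: 3.5
tool_pos: [0.6241, 0.2, 0.0148]
orientation: [3.141, -0.0, 1.272]
contact_force: [0.7, 0.1, 5.5]
grip_width: 0.291
grasp_force: 40.1
```

Gripped at 24.7 mm with 40 N. Next I lift, carry and turn in one go, staying well above the bowl and the tray.

{"api": "carry_out", "payload": {"deltas": [{"xyz": [0,0,10],"rotation": [0,0,0]},{"xyz": [0,0,20],"rotation": [0,0,0]},{"xyz": [0,0,30],"rotation": [0,0,0]},{"xyz": [0,0,40],"rotation": [0,0,0]},{"xyz": [0,0,35],"rotation": [0,0,0]},{"xyz": [0,0,20],"rotation": [0,0,0]},{"xyz": [0,0,10],"rotation": [0,0,0]},{"xyz": [0,0,0],"rotation": [0,0,0]}]}}

```text
t: 4.3
tool_pos: [0.624, 0.2001, 0.1804]
orientation: [3.14, -0.001, 1.272]
contact_force: [-0.3, -0.2, -1.4]
grip_width: 0.286
grasp_force: 39.5
```

{"api": "carry_out", "payload": {"deltas": [{"xyz": [-4,-20,0],"rotation": [0,0,-0.06]},{"xyz": [-8,-35,0],"rotation": [0,0,-0.11]},{"xyz": [-8,-35,0],"rotation": [0,0,-0.11]},{"xyz": [-8,-35,0],"rotation": [0,0,-0.11]},{"xyz": [-8,-35,0],"rotation": [0,0,-0.11]},{"xyz": [-8,-35,0],"rotation": [0,0,-0.11]},{"xyz": [-8,-35,0],"rotation": [0,0,-0.11]},{"xyz": [-8,-35,0],"rotation": [0,0,-0.11]},{"xyz": [-8,-35,0],"rotation": [0,0,-0.11]},{"xyz": [-8,-35,0],"rotation": [0,0,-0.11]}]}}

```text
t: 5.3
tool_pos: [0.5454, -0.1356, 0.1765]
orientation: [-3.139, 0.004, 0.217]
contact_force: [0.4, 0.1, -2.0]
grip_width: 0.292
grasp_force: 39.5
```

{"api": "carry_out", "payload": {"deltas": [{"xyz": [-8,-35,0],"rotation": [0,0,-0.11]},{"xyz": [-8,-35,0],"rotation": [0,0,-0.11]},{"xyz": [-5,-40,0],"rotation": [0,0,-0.048]},{"xyz": [0,0,-40],"rotation": [0,0,0]},{"xyz": [0,0,-25],"rotation": [0,0,0]},{"xyz": [0,0,0],"rotation": [0,0,0]},{"xyz": [0,0,0],"rotation": [0,0,0]},{"xyz": [0,0,0],"rotation": [0,0,0]}]}}

```text
t: 6.1
tool_pos: [0.5275, -0.2452, 0.1152]
orientation: [3.141, -0.001, -0.046]
contact_force: [0.6, 0.3, -0.9]
grip_width: 0.291
grasp_force: 39.7
```

```bash
python3 - <<'E'
from h import *
np.set_printoptions(precision=4,suppress=True)
s=bot.state();im=bot.get_image("wrist");cv2.imwrite("pics/w2.png",im)
print(s["tool_pos"],np.degrees(s["orientation"]),s["joint_positions"],s["grip_width"],s["grasp_force"],s["contact_force"],s["ft_torque"])
for c in red(im)[:2]:
    print(cv2.boundingRect(c)); 
    a,e,L,w=box(wcast(c[:,0],s["tool_pos"][2]+.001,s)); print(a,e,L,w)
h=cv2.cvtColor(im,cv2.COLOR_BGR2HSV)
for c in big((h[...,2]>180)&(h[...,1]<120))[:3]:
    a,e,L,w=box(wcast(c[:,0],.005,s)); print("pale",a,e,L,w,(a+e)/2,np.degrees(np.arctan2(*(e-a)[::-1])))
E
```

```text
[ 0.5275 -0.2452  0.1152] [179.9491  -0.085   -2.6123] [-0.5838  0.3481  1.6368 -0.      1.1549  1.0325] 0.2909330332607091 39.69035038724542 [ 0.5923  0.3255 -0.8829] [ 0.0191  0.0005 -0.0193]
(228, 154, 55, 166)
[ 0.484  -0.2422] [ 0.5764 -0.2461] 0.09239496 0.025958246
(0, 273, 31, 17)
[ 0.4953 -0.0483] [ 0.5049 -0.0919] 0.044665772 0.010112154
pale [ 0.4459 -0.1462] [ 0.7052 -0.1583] 0.25962672 0.08294423 [ 0.5756 -0.1523] -2.6696613
pale [ 0.4873 -0.2413] [ 0.6926 -0.2513] 0.20556034 0.08603973 [ 0.5899 -0.2463] -2.775733
pale [0.4321 0.0207] [ 0.4456 -0.0348] 0.05709418 0.010147639 [ 0.4389 -0.007 ] -76.31365
```

View pics/w2.png

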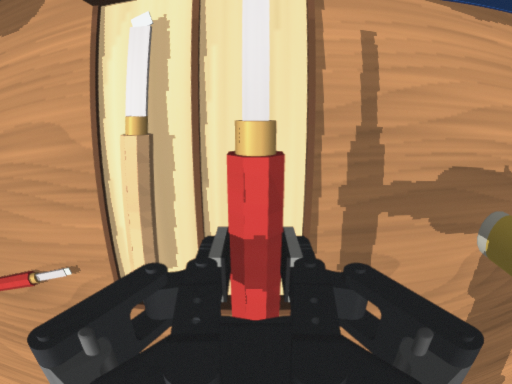

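The wrist view shows the gouge level in the jaws over the empty lane, its blade at columns 243–270 and the lane at about 203–305. The lane's centre line and yaw agree with the top view to about 1 mm. Next is lowering to just above the floor.

{"api": "carry_out", "payload": {"deltas": [{"xyz": [0,1,-30],"rotation": [0,0,-0.002]},{"xyz": [0,0,-30],"rotation": [0,0,0]},{"xyz": [0,0,-20],"rotation": [0,0,0]},{"xyz": [0,0,-10],"rotation": [0,0,0]},{"xyz": [0,0,0],"rotation": [0,0,0]},{"xyz": [0,0,0],"rotation": [0,0,0]},{"xyz": [0,0,0],"rotation": [0,0,0]}]}}

```text
t: 6.85
tool_pos: [0.5282, -0.2449, 0.0262]
orientation: [3.14, -0.003, -0.048]
contact_force: [-0.0, -0.3, -0.9]
grip_width: 0.292
grasp_force: 39.7
```

{"api": "carry_out", "payload": {"deltas": [{"xyz": [0,0,-1],"rotation": [0,0,0]},{"xyz": [0,0,-1],"rotation": [0,0,0]},{"xyz": [0,0,-1],"rotation": [0,0,0]},{"xyz": [0,0,0],"rotation": [0,0,0]},{"xyz": [0,0,0],"rotation": [0,0,0]}]}}

```text
t: 7.35
tool_pos: [0.5265, -0.244, 0.0212]
orientation: [-3.141, 0.0, -0.048]
contact_force: [-0.7, -0.8, -1.7]
grip_width: 0.29
grasp_force: 39.7
```

{"api": "carry_out", "payload": {"deltas": [{"xyz": [0,0,-1],"rotation": [0,0,0]},{"xyz": [0,0,0],"rotation": [0,0,0]},{"xyz": [0,0,0],"rotation": [0,0,0]}]}}

```text
t: 7.65
tool_pos: [0.5266, -0.244, 0.0202]
orientation: [-3.141, 0.0, -0.048]
contact_force: [0.0, 1.2, -1.4]
grip_width: 0.29
grasp_force: 39.7
```

{"api": "carry_out", "payload": {"deltas": [{"xyz": [0,0,-0.5],"rotation": [0,0,0]},{"xyz": [0,0,0],"rotation": [0,0,0]},{"xyz": [0,0,0],"rotation": [0,0,0]}]}}

```text
t: 7.95
tool_pos: [0.5267, -0.2441, 0.0198]
orientation: [3.141, -0.0, -0.048]
contact_force: [0.4, 0.4, -0.7]
grip_width: 0.292
grasp_force: 39.7
```

{"api": "carry_out", "payload": {"deltas": [{"xyz": [0,0,-0.5],"rotation": [0,0,0]},{"xyz": [0,0,0],"rotation": [0,0,0]},{"xyz": [0,0,0],"rotation": [0,0,0]}]}}

```text
t: 8.25
tool_pos: [0.5267, -0.2441, 0.0198]
orientation: [3.141, -0.0, -0.048]
contact_force: [-1.8, 1.0, 4.5]
grip_width: 0.293
grasp_force: 40.4
```

{"api": "carry_out", "payload": {"deltas": [{"xyz": [0,0,-0.5],"rotation": [0,0,0]},{"xyz": [0,0,0],"rotation": [0,0,0]},{"xyz": [0,0,0],"rotation": [0,0,0]}]}}

```text
t: 8.55
tool_pos: [0.5267, -0.2441, 0.0198]
orientation: [3.142, 0.0, -0.048]
contact_force: [-2.5, 2.0, 7.6]
grip_width: 0.29
grasp_force: 40.8
```

Contact came at 19.8 mm, as predicted. Now a slight ease-off, then opening only part way to stay clear of the lane walls, and withdrawing.

{"api": "carry_out", "payload": {"deltas": [{"xyz": [0,0,0.5],"rotation": [0,0,0]},{"xyz": [0,0,0],"rotation": [0,0,0]},{"xyz": [0,0,0],"rotation": [0,0,0]}]}}

```text
t: 8.85
tool_pos: [0.5267, -0.244, 0.0198]
orientation: [3.142, 0.0, -0.048]
contact_force: [-3.0, 1.5, 7.1]
grip_width: 0.291
grasp_force: 40.6
```

{"api": "carry_out", "payload": {"deltas": [{"xyz": [0,0,0],"rotation": [0,0,0]},{"xyz": [0,0,0],"rotation": [0,0,0]},{"xyz": [0,0,0],"rotation": [0,0,0]},{"xyz": [0,0,0],"rotation": [0,0,0]},{"xyz": [0,0,0],"rotation": [0,0,0]}], "grip": 45}}

```text
t: 9.35
tool_pos: [0.5266, -0.244, 0.0191]
orientation: [-3.142, 0.0, -0.048]
contact_force: [0.1, 0.5, 0.3]
grip_width: 0.45
grasp_force: 0.0
```

{"api": "carry_out", "payload": {"deltas": [{"xyz": [0,0,5],"rotation": [0,0,0]},{"xyz": [0,0,10],"rotation": [0,0,0]},{"xyz": [0,0,25],"rotation": [0,0,0]},{"xyz": [0,0,40],"rotation": [0,0,0]},{"xyz": [0,0,40],"rotation": [0,0,0]},{"xyz": [0,0,40],"rotation": [0,0,0]},{"xyz": [-15,30,30],"rotation": [0,0,0]},{"xyz": [-15,45,0],"rotation": [0,0,0]},{"xyz": [-15,45,0],"rotation": [0,0,0]},{"xyz": [-15,45,0],"rotation": [0,0,0]}]}}

```text
t: 10.35
tool_pos: [0.4662, -0.0778, 0.2108]
orientation: [3.141, -0.003, -0.049]
contact_force: [-0.0, 0.6, 0.3]
grip_width: 0.455
grasp_force: 0.0
```

```bash
python3 - <<'E'
from h import *
np.set_printoptions(precision=4,suppress=True)
s=bot.state();im=bot.get_image("top");cv2.imwrite("pics/top2.png",im);print(s["tool_pos"],s["t"])
for c in red(im)[:2]:
    a,e,L,w=box(cast("top",c[:,0],.021)); 
    if a[0]>e[0]: a,e=e,a
    u=(e-a)/L; print(a,e,L,w,"org",a+.08*u,"yaw",np.degrees(np.arctan2(u[1],u[0])))
E
```

```text
[ 0.4662 -0.0778  0.2108] 10.35
[0.4111 0.1131] [0.4308 0.0296] 0.085876696 0.016980505 org [0.4295 0.0353] yaw -76.72391
[ 0.4492 -0.2305] [ 0.4969 -0.2401] 0.04864737 0.019953623 org [ 0.5276 -0.2463] yaw -11.420017
```

View pics/top2.png

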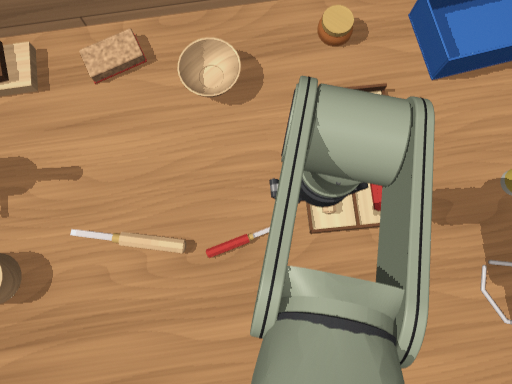

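The arm hides the tray in this view, and only the handle end near (376,195) shows. I'm moving further left for a final check.

{"api": "carry_out", "payload": {"deltas": [{"xyz": [0,40,5],"rotation": [0,0,0]},{"xyz": [0,40,5],"rotation": [0,0,0]},{"xyz": [0,40,0],"rotation": [0,0,0]},{"xyz": [0,40,0],"rotation": [0,0,0]},{"xyz": [0,40,0],"rotation": [0,0,0]},{"xyz": [0,40,0],"rotation": [0,0,0]},{"xyz": [0,40,0],"rotation": [0,0,0]},{"xyz": [0,40,0],"rotation": [0,0,0]},{"xyz": [0,0,0],"rotation": [0,0,0]},{"xyz": [0,0,0],"rotation": [0,0,0]}]}}

```text
t: 11.4
tool_pos: [0.4666, 0.2415, 0.2199]
orientation: [3.141, -0.001, -0.046]
contact_force: [-0.2, 0.0, -0.1]
grip_width: 0.45
grasp_force: 0.0
```

```bash
python3 - <<'E'
from h import *
np.set_printoptions(precision=4,suppress=True)
s=bot.state();im=bot.get_image("top");print(s["tool_pos"],s["t"])
cv2.imwrite("pics/top3.png",cv2.resize(im,None,fx=1.5,fy=1.5))
for c in red(im)[:2]:
    a,e,L,w=box(cast("top",c[:,0],.021)); 
    if a[0]>e[0]: a,e=e,a
    u=(e-a)/L; print(a,e,L,w,"org",a+.08*u,"yaw",np.degrees(np.arctan2(u[1],u[0])))
E
```

```text
[0.4666 0.2415 0.2199] 11.4
[ 0.4474 -0.2401] [ 0.5761 -0.2464] 0.12889153 0.02677125 org [ 0.5273 -0.244 ] yaw -2.7969294
[0.4112 0.1127] [0.4308 0.0296] 0.085417725 0.016980505 org [0.4296 0.0348] yaw -76.72389
```

View pics/top3.png

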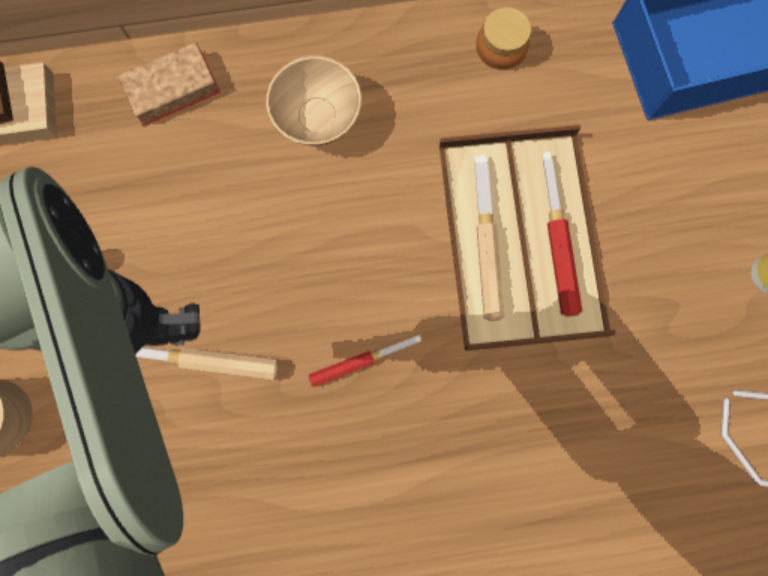

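The red gouge lies in the empty lane from (571,310) to (547,155), with its handle towards -x. It is straight at -2.8° and on the centre line, and the chisel and wood gouge are unmoved.

```bash
python3 -c "
from bench import bot
print(bot.job_done())"
```

```text
the job is handed in; nothing more can be done
None
```

The full-size red gouge lies flat and released in the empty lane, centred, straight to within about 0.1° and with its handle at the chisel's handle end; the chisel and wood gouge were left where they were, and I handed the job in at about 11.5 s.

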